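# Dial the code on the carver's tool chest

## Robot

A 7-joint arm with a two-finger parallel gripper is mounted at the origin on the work surface. World frame = base frame: x ahead of the robot, y to its left, z up, the work surface at z = 0. Lengths are in m, angles in rad, forces in N, time in s.
With the tool pointing down it reaches from about 0.35 to 0.9 m from the base axis. Payload 8.1 kg.
Tool frame: the origin (TCP) lies midway between the tips of the shut fingers; the grasp point (between the pads) lies 19 mm behind it; z points along the fingers, y is the line along which they close (so a half turn about z gives the same grasp; the last joint's range is limited). The gripper opens to 92 mm and grips with 3 to 60 N. Pads are 19 mm wide; open, the fingers measure 130 mm over their backs; the gripper's body (75 mm by 190 mm) begins 47 mm behind the grasp point.
Start: joints at [1.233, 0.434, 0.025, 1.573, -0.012, 1.134, -0.075], TCP at [0.145, -0.608, 0.227] pointing down, gripper open.
Joint ranges: [-2.62, 2.62], [-0.44, 2.09], [-1.27, 1.32], [0.08, 2.57], [-1.32, 4.46], [0.12, 2], [-2.74, 2.74]. Speed limits (rad/s): [2.22, 2.22, 3.01, 3.01, 3.14, 3.14, 3.14].

## Interface

Orientations are given as a rotation vector (axis times angle).
In Python, from cell import arm gives the robot as it stands.
- The arm moves only by the tool move_arm, never from a script. Its argument "motion" is a list of rows, each an object of numbers: "tx", "ty", "tz": the shift along the tool's x, y, z normalised to -1 to 1, where 1 is 1000 mm; "twist": the turn about the tool's z normalised to -1 to 1, where 1 is pi/2 rad. In form: [{"tx": .., "ty": .., "tz": .., "twist": ..}, ...]. A call has 1 to 12 rows; each row shifts and turns the commanded pose from where the row before left it, along the tool's axes as they then stand; what a row does not reach is not made up. A row lasts 1/10 s, in which the tool goes at most 50 mm and 8.59 degrees, less where a joint would pass 70% of its speed; a pose out of reach is approached as far as the arm can. A call with a number of a shift or a turn outside -1 to 1 is refused whole. A call with a gripper value outside its range is refused whole. "gripper" is the gripper's target within -1 to 1 (shut at 1, half-way at 0, fully open at -1), set as the call begins (left out, the last holds). The fingers move at their own pace and stop on an object; "squeeze" is the grip in N (left out, the last holds). Time passes only in rows, so rows that do not move let the fingers close. It gives the time, the measured TCP pose, the force, the opening and the grip force at its end, in the units of the state.
- arm.observe(): the state, without advancing time (a new reading comes with each control period).
- arm.get_image(name): name is "scene" or "top"; returns the picture (420x560x3 uint8, red, green, blue); there is no depth.
- arm.calibration(name): a dict with "K" (3x3 intrinsics, pixels), "k1" (the pictures are not rectified: a ray, as slopes to the right and down, at radius r is drawn at 1 + k1 r^2 times it, then the intrinsics apply), "T" (4x4, takes a point from camera to world coordinates). Camera axes: x right, y down, z forward; pixel columns grow to the right and rows downward; lengths in m; the calibration is good to about 2 mm. A picture is of the moment at which its call begins. calibration takes no time and is no camera call.
- arm.sign_off(): hands the job in; it is judged then, once.
Trained networks look in the newest picture that a camera, given by its name, has taken for a name from the list of things; names that differ only in an ending like _2 or _b are one class to them, and where a whole thing is asked for, a point or a joint stands for the part that bears it (a point fixed in the world has none). Each returns a list of dicts, best first, with "conf" (0 to 1); they miss things now and then, are a little off and sometimes report something else, mostly with a low value. They report only what shows in the picture. A call takes as long as a camera call.
- arm.look_for(camera, query): "point" ([column, row] as shares, 0 to 1, of the picture: columns of its width, rows of its height, amid what is visible of it).
- arm.regions_of(camera, query): "region" (420x560 bool, what is visible of it) and "point" ([column, row] as shares, 0 to 1, of the picture: columns of its width, rows of its height, amid what is visible of it).
- arm.place_of(camera, query): "point" ([column, row] as shares, 0 to 1, of the picture: columns of its width, rows of its height: a listed point, or the origin of a listed thing).
The state is a dict: "clock": time; "joints": joint angles; "dq": joint speeds; "joint_efforts": joint torques, N m; "position": TCP position; "ee_rot": TCP orientation; "force": force on the tool from outside, world axes, zero at the start; "ft_torque": the same for the moment, N m; "width": opening from 0.0 (shut) to 1.0 (fully open); "gripper_force": force on a finger pad.
Only numpy, scipy, OpenCV 4.12 (cv2) and the standard library are available. Lean on these libraries where they do the work, as an engineer would, in place of code of your own. Each camera call takes 0.05 s, during which the arm holds its last target. There are 200 camera calls.

## Task

Set the wheel lock on the lid of the tool chest to the code 3-2-1, counted from the left as the robot sees it: roll the left wheel until its thumb tab points at the row of three dots, and the right wheel until its tab points at the single dot. The middle wheel already points at its two dots: do not turn it. Let go of the wheels when you are done.

Things in the scene. Friction and masses are not known exactly. Their poses are not given: they have to be found in the camera images.
- chest: Fixed wooden tool chest 246 x 346 x 70 mm; origin: centre of underside, x away from the robot, y left, z up, yaw within 17 deg. Lock on the lid: 3 wheels on one axis along chest y at x -30, z 90 mm. Wheel: drum radius 28, 30 wide, one flat radial tab 24 wide (y), 10 thick, end 72 mm from the axis. Fixed black cheeks of radius 26 beside the wheels carry the dots. Chisel and tin on the lid at x 50 to 115.
- wheel_left (a joint): Left wheel, centred at chest y +70 mm. Value: its tab's angle from upright in rad, + leaning away from the robot (chest +x), - towards it. Rows of 1, 2, 3 dots stand at -30, 0, +30 deg, for all wheels. All wheels turn between stops at -38 and +38 deg against light friction (0.08 N m, 1 to 3 N at the tab), without clicks, and stay where left. Starts at -33 to +14 deg.
- wheel_middle (a joint): Middle wheel, centred at chest y 0; same build, size and angle as the left one. It starts at its two dots (upright, within 3 deg).
- wheel_right (a joint): Right wheel, centred at chest y -70 mm; same build, size and angle as the left one. It starts anywhere from -14 to +33 deg.

How it is judged:
At the end, for the whole second after the job is handed in: The left wheel's tab stands within 10 degrees of number 3 (+30 degrees, leaning away), the middle one's within 10 degrees of number 2 (upright), the right one's within 10 degrees of number 1 (-30 degrees, leaning towards the robot), all at rest (value of joint wheel_left between 0.3491 and 0.6981 rad and value of joint wheel_middle between -0.1745 and 0.1745 rad and value of joint wheel_right between -0.6981 and -0.3491 rad and velocity of joint wheel_left between -0.05 and 0.05 rad/s and velocity of joint wheel_middle between -0.05 and 0.05 rad/s and velocity of joint wheel_right between -0.05 and 0.05 rad/s); the robot touches nothing.
It fails at once if The middle wheel was turned more than 10 degrees off its number 2 (not (value of joint wheel_middle between -0.1745 and 0.1745 rad)).
It also fails if it takes over 38 s, if anything falls off the work surface, if the arm or the gripper's body presses on something with over 40 N, if the wrist force passes 120 N, or if a joint passes its speed limit or range.

## Working session

There is one attempt and no reset: what is moved stays moved. The work goes in short steps, Python scripts to look and compute and a tool call to move; the robot and the scene stay as the last step left them, time stands still between calls to the robot, and variables do not carry over. Pictures are saved under pics/ and viewed, at most 10 in all, crops included, and the job is handed in when it is done.

Besides the shell and the picture viewer there is one more tool, called after "Call:" as name(argument=value, ...) on one line, values as JSON. move_arm: Moves the arm, as the interface text tells. Scaled input: -1 to 1 covers 1000 mm each way for a shift and pi/2 rad each way for a turn. Its arguments: {"type":"object","properties":{"motion":{"type":"array","items":{"type":"object","properties":{"tx":{"type":"number"},"ty":{"type":"number"},"tz":{"type":"number"},"twist":{"type":"number"}}}},"gripper":{"type":"number"},"squeeze":{"type":"number"}},"required":["motion"]}

```bash
mkdir -p pics
python3 - <<'E'
from cell import arm
import cv2,numpy as np
np.set_printoptions(precision=4,suppress=True)
s=arm.observe();print(s)
for c in("scene","top"):
    cv2.imwrite(f"pics/{c}1.png",cv2.cvtColor(arm.get_image(c),cv2.COLOR_RGB2BGR))
    k=arm.calibration(c);print(c,k)
    for q in("chest","wheel_left","wheel_middle","wheel_right"):
        for f in(arm.place_of,arm.look_for):
            print(q,f.__name__,[(round(d['conf'],2),np.array(d['point'])*[560,420]) for d in f(c,q)[:3]])
E
```

```text
{'clock': 0.0, 'joints': array([ 1.2334,  0.4352,  0.025 ,  1.5741, -0.0116,  1.134 , -0.0751]), 'dq': array([-0.0002, -0.0013, -0.0001, -0.0012,  0.0004, -0.    , -0.0016]), 'joint_efforts': array([  0.0001, -66.7849,   0.9849, -31.4457,  -0.0604,   0.0428,
         0.0002]), 'position': array([ 0.1452, -0.6074,  0.226 ]), 'ee_rot': array([-3.1185, -0.3677,  0.0005]), 'force': array([-0.286 , -0.7944, -0.3705]), 'ft_torque': array([ 0.0178, -0.0488,  0.0161]), 'gripper_force': 0.0, 'width': 0.9992672517276807}
scene {'K': array([[466.6174,   0.    , 278.1988],
       [  0.    , 466.6174, 213.8169],
       [  0.    ,   0.    ,   1.    ]]), 'k1': -0.10199754607731727, 'T': array([[ 0.3631,  0.6696, -0.6479,  1.0019],
       [ 0.9315, -0.2452,  0.2686, -0.1363],
       [ 0.021 , -0.7011, -0.7128,  0.5501],
       [ 0.    ,  0.    ,  0.    ,  1.    ]])}
chest call []
chest call [(0.8, array([167.776, 251.286])), (0.34, array([209.496, 184.296]))]Traceback (most recent call last):
  File "<stdin>", line 10, in <module>
ValueError: it knows: chest
```

View pics/scene1.png

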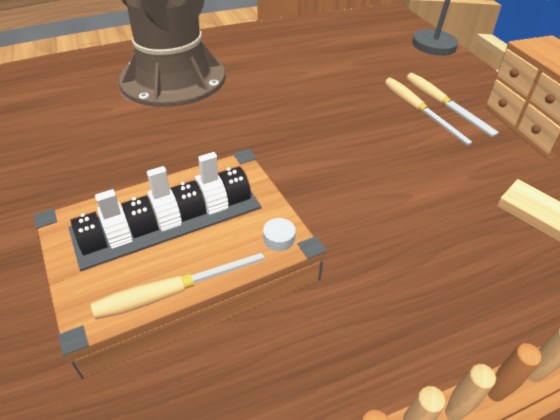

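The scene camera faces the robot. The chest is at the lower left, with tabs at about (108,205), (158,183) and (208,167). Image right is +y, so the left wheel is the one at (208,167).

Run:
```python
from cell import arm
import cv2,numpy as np
np.set_printoptions(precision=4,suppress=True)
c="top"
im=cv2.cvtColor(arm.get_image(c),cv2.COLOR_RGB2BGR);cv2.imwrite("pics/top1.png",im)
print(arm.calibration(c))
for f in(arm.place_of,arm.look_for): print([(d['conf'],np.array(d['point'])*[560,420]) for d in f(c,"chest")])
R=arm.regions_of(c,"chest")
for r in R[:1]:
    m=r['region'];ys,xs=np.nonzero(m);print(xs.min(),xs.max(),ys.min(),ys.max(),m.sum(),cv2.boxPoints(cv2.minAreaRect(np.c_[xs,ys].astype(np.float32))))
s=cv2.imread("pics/scene1.png")
cv2.imwrite("pics/scrop.png",cv2.resize(s[140:390,20:340],None,fx=2.4,fy=2.4,interpolation=2))
```

```text
{'K': array([[410.8834,   0.    , 280.8254],
       [  0.    , 410.8834, 207.8184],
       [  0.    ,   0.    ,   1.    ]]), 'k1': -0.038942072216290466, 'T': array([[-0.0338, -0.9786,  0.2028,  0.4519],
       [-0.9994,  0.0341, -0.0021,  0.0432],
       [-0.0049, -0.2027, -0.9792,  0.7063],
       [ 0.    ,  0.    ,  0.    ,  1.    ]])}
[(0.58, array([367.024, 234.906]))]
[(0.82, array([375.424, 236.208]))]
256 501 138 323 32569 [[254.5856 165.5822]
 [480.1138 134.3208]
 [503.3699 302.0972]
 [277.8418 333.3586]]
```

View pics/top1.png

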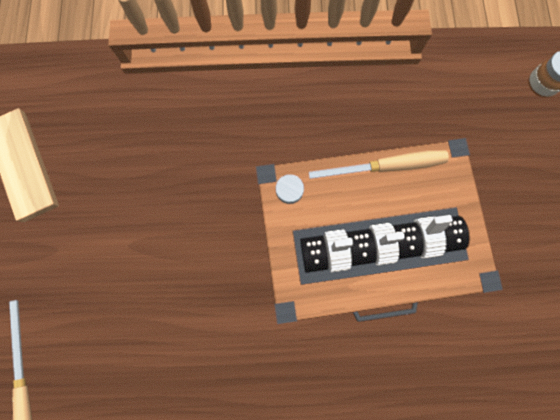

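View pics/scrop.png

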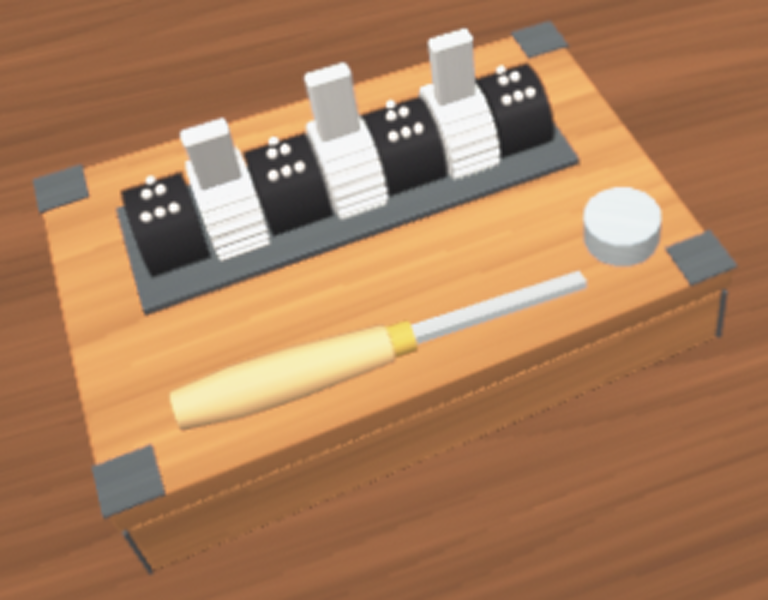

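The lid corners and the three tab ends are visible in both pictures. I'll fit the pose and the wheel angles from those hand-read pixels.

```bash
cat > fit.py <<'E'
from cell import arm
import numpy as np
from scipy.optimize import least_squares
np.set_printoptions(precision=4,suppress=True)
def proj(c,P):
    k=arm.calibration(c);Ti=np.linalg.inv(k['T']);q=P@Ti[:3,:3].T+Ti[:3,3]
    s=q[:,:2]/q[:,2:];s=s*(1+k['k1']*(s**2).sum(1,keepdims=True));return s*k['K'][0,0]+k['K'][:2,2]
def world(p,L):
    c,s=np.cos(p[2]),np.sin(p[2]);L=np.atleast_2d(L).astype(float)
    return np.c_[p[0]+c*L[:,0]-s*L[:,1],p[1]+s*L[:,0]+c*L[:,1],L[:,2]]
C=np.array([[.123,.173,.07],[.123,-.173,.07],[-.123,-.173,.07],[-.123,.173,.07]])
def tips(a): return np.array([[-.03+.072*np.sin(t),y,.09+.072*np.cos(t)] for t,y in zip(a,(.07,0,-.07))])
E
python3 - <<'E'
from fit import *
top=np.array([[257,166],[467,139],[499,291],[277,321]]);sc=np.array([[326,249],[64.6,354.6],[33.8,217],[248,149]])
f=lambda p:np.r_[(proj("top",world(p,C))-top).ravel(),(proj("scene",world(p,C))-sc).ravel()]
r=least_squares(f,[.4,-.2,0]);p=r.x;print(p,np.degrees(p[2]),r.fun)
tt=np.array([[207.5,156],[156.7,170],[105.4,193.3]])
# scene: tab end
g=lambda a:(proj("scene",world(p,tips(a)))-tt).ravel()
r=least_squares(g,[0,0,0]);print(np.degrees(r.x),r.fun)
print("top pred",proj("top",world(p,tips(r.x))))
for a in ([0,0,0],[-.5]*3,[.5]*3): print(a[0],proj("top",world(p,tips(a))).round(0).tolist(),proj("scene",world(p,tips(a))).round(0).tolist())
print(world(p,tips(r.x)))
from scipy.spatial.transform import Rotation as R
print(R.from_rotvec(arm.observe()['ee_rot']).as_matrix())
np.save("p.npy",p)
E
```

```text
[ 0.5488 -0.1058  0.1055] 6.042334863448701 [-0.6719  0.6537 -2.5074 -0.2121  1.5819 -1.9631  0.1934  1.531  -0.2643
  2.0452 -1.6357 -0.3424  0.5612 -2.2545  0.8415  0.5317]
[ 3.6899  2.3317 12.381 ] [ 0.134  -0.0805 -0.398   0.1931 -0.6386  0.2234]
top pred [[342.8451 241.3264]
 [394.6156 235.238 ]
 [442.9859 219.0889]]
0 [[343.0, 245.0], [395.0, 237.0], [446.0, 230.0]] [[206.0, 154.0], [156.0, 169.0], [102.0, 185.0]]
-0.5 [[347.0, 271.0], [398.0, 264.0], [449.0, 256.0]] [[198.0, 145.0], [149.0, 159.0], [98.0, 174.0]]
0.5 [[338.0, 221.0], [388.0, 214.0], [438.0, 207.0]] [[217.0, 174.0], [165.0, 190.0], [110.0, 207.0]]
[[ 0.5162 -0.0389  0.1619]
 [ 0.5219 -0.1087  0.1619]
 [ 0.5417 -0.177   0.1603]]
[[ 0.9726  0.2326 -0.0001]
 [ 0.2326 -0.9726  0.0003]
 [-0.0001 -0.0003 -1.    ]]
```

The fit is good: residuals are about 2 px. Chest is at (0.549, -0.106) with yaw 6°. The tabs read about left +4°, middle +2°, right +12°. I'll push with the shut fingertips, starting with the right wheel from its far side.

Call:
move_arm(gripper=1, squeeze=20, motion=[{"twist": 0.082},{"tx": 0.03,"ty": -0.024},{"tx": 0.03,"ty": -0.024},{"tx": 0.03,"ty": -0.024},{"tx": 0.03,"ty": -0.024},{"tx": 0.03,"ty": -0.024},{"tx": 0.03,"ty": -0.024},{"tx": 0.03,"ty": -0.024},{"tx": 0.03,"ty": -0.024},{"tx": 0.03,"ty": -0.024},{"tx": 0.03,"ty": -0.024},{"tx": 0,"ty": 0}])

```text
invalid input
```

```bash
cat >> fit.py <<'E'
def rel(L):
    from scipy.spatial.transform import Rotation as R
    s=arm.observe();M=R.from_rotvec(s['ee_rot']).as_matrix();p=np.load("p.npy")
    print("t",s['clock'],"width",s['width'],"F",s['force'],"yaw",np.degrees(np.arctan2(M[1,0],M[0,0])))
    q=s['position']-[p[0],p[1],0];c,n=np.cos(p[2]),np.sin(p[2]);print("chest-frame TCP",c*q[0]+n*q[1],-n*q[0]+c*q[1],q[2])
    print("tool shift",M.T@(world(p,L)[0]-s['position']))
E
python3 -c "
from fit import *
rel([.025,-.07,.226])"
```

```text
t 0.35 width 1.0008496978995058 F [-1.0432  0.3764 -0.365 ] yaw 13.448359903746217
chest-frame TCP -0.45406753225698887 -0.4566641883604864 0.22657465727836182
tool shift [ 0.5249 -0.3217  0.0006]
```

The move was refused as invalid. I'll resend it with every field given in each row.

Call:
move_arm(gripper=1, motion=[{"tx": 0,"ty": 0,"tz": 0,"twist": 0.082},{"tx": 0.03,"ty": -0.024,"tz": 0,"twist": 0},{"tx": 0.03,"ty": -0.024,"tz": 0,"twist": 0},{"tx": 0.03,"ty": -0.024,"tz": 0,"twist": 0},{"tx": 0.03,"ty": -0.024,"tz": 0,"twist": 0},{"tx": 0.03,"ty": -0.024,"tz": 0,"twist": 0},{"tx": 0.03,"ty": -0.024,"tz": 0,"twist": 0},{"tx": 0.03,"ty": -0.024,"tz": 0,"twist": 0},{"tx": 0.03,"ty": -0.024,"tz": 0,"twist": 0},{"tx": 0.03,"ty": -0.024,"tz": 0,"twist": 0},{"tx": 0.03,"ty": -0.024,"tz": 0,"twist": 0},{"tx": 0,"ty": 0,"tz": 0,"twist": 0}])

```text
clock: 1.55
position: [0.4228, -0.3325, 0.2269]
ee_rot: [-3.135, -0.179, -0.004]
force: [-0.4, -0.2, 0.1]
width: 0.021
gripper_force: 0.0
```

```bash
python3 -c "
from fit import *
rel([.025,-.07,.226])"
```

```text
t 1.55 width 0.02136254821844728 F [-0.3666 -0.1776  0.0926] yaw 6.543293566104933
chest-frame TCP -0.14917462922852154 -0.21209269969437208 0.22691565088615695
tool shift [ 0.1754 -0.1406  0.0016]
```

Call:
move_arm(motion=[{"tx": 0.035,"ty": -0.028,"tz": 0,"twist": 0},{"tx": 0.035,"ty": -0.028,"tz": 0,"twist": 0},{"tx": 0.035,"ty": -0.028,"tz": 0,"twist": 0},{"tx": 0.035,"ty": -0.028,"tz": 0,"twist": 0},{"tx": 0.035,"ty": -0.028,"tz": 0,"twist": 0},{"tx": 0,"ty": 0,"tz": 0,"twist": 0},{"tx": 0,"ty": 0,"tz": 0,"twist": 0},{"tx": 0,"ty": 0,"tz": 0,"twist": 0}])

```text
clock: 2.35
position: [0.5766, -0.1814, 0.2266]
ee_rot: [3.136, 0.164, -0.001]
force: [-0.6, -1.1, 0.2]
width: 0.007
gripper_force: 0.0
```

```bash
python3 -c "
from fit import *
rel([.025,-.07,.14])"
```

```text
t 2.35 width 0.007464134449404305 F [-0.5721 -1.0528  0.215 ] yaw 5.971931304561468
chest-frame TCP 0.019713309945275245 -0.07802734252509937 0.22656479027706122
tool shift [ 0.0054 -0.0081  0.0866]
```

Call:
move_arm(motion=[{"tx": 0.006,"ty": -0.008,"tz": 0,"twist": 0},{"tx": 0,"ty": 0,"tz": 0.03,"twist": 0},{"tx": 0,"ty": 0,"tz": 0.03,"twist": 0},{"tx": 0,"ty": 0,"tz": 0.026,"twist": 0},{"tx": 0,"ty": 0,"tz": 0,"twist": 0},{"tx": 0,"ty": 0,"tz": 0,"twist": 0},{"tx": 0,"ty": 0,"tz": 0,"twist": 0}])

```text
clock: 3.05
position: [0.5837, -0.1716, 0.1425]
ee_rot: [3.137, 0.165, 0.004]
force: [0.1, -0.4, 0.1]
width: 0.005
gripper_force: 0.0
```

```bash
python3 -c "
from fit import *
rel([-.0436,-.07,.14])"
```

```text
t 3.05 width 0.0050579579675079055 F [ 0.0701 -0.3539  0.0783] yaw 6.035412956210804
chest-frame TCP 0.02775628833574177 -0.06905961251394799 0.1425114049887008
tool shift [-0.0714  0.0009  0.0023]
```

Call:
move_arm(motion=[{"tx": -0.008,"ty": 0,"tz": 0.002,"twist": 0},{"tx": -0.008,"ty": 0,"tz": 0,"twist": 0},{"tx": -0.008,"ty": 0,"tz": 0,"twist": 0},{"tx": -0.008,"ty": 0,"tz": 0,"twist": 0},{"tx": -0.008,"ty": 0,"tz": 0,"twist": 0},{"tx": -0.008,"ty": 0,"tz": 0,"twist": 0},{"tx": -0.008,"ty": 0,"tz": 0,"twist": 0},{"tx": -0.008,"ty": 0,"tz": 0,"twist": 0},{"tx": -0.007,"ty": 0,"tz": 0,"twist": 0},{"tx": 0,"ty": 0,"tz": 0,"twist": 0},{"tx": 0,"ty": 0,"tz": 0,"twist": 0},{"tx": 0,"ty": 0,"tz": 0,"twist": 0}])

```text
clock: 4.25
position: [0.512, -0.1787, 0.1386]
ee_rot: [-3.137, -0.166, 0.001]
force: [0.3, -0.1, -0.4]
width: 0.004
gripper_force: 0.0
```

```bash
python3 -c "
from fit import *
rel([-.0436,-.07,.14])
import cv2
im=cv2.cvtColor(arm.get_image('scene'),cv2.COLOR_RGB2BGR)
cv2.imwrite('pics/s2.png',cv2.resize(im[110:310,20:300],None,fx=2.4,fy=2.4))"
```

```text
t 4.25 width 0.0041700601915093975 F [ 0.3167 -0.0535 -0.4032] yaw 6.073688931059008
chest-frame TCP -0.04424786767696965 -0.06855180872559398 0.13861267252328446
tool shift [ 0.0006  0.0014 -0.0014]
```

View pics/s2.png

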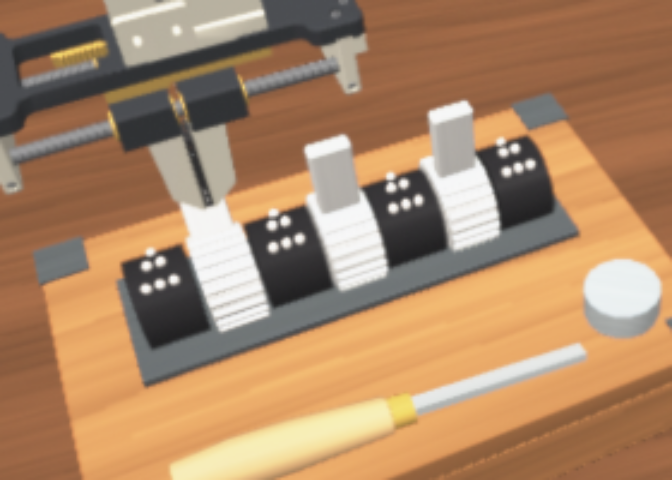

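The fingers are against the right tab at about (205,215) in the crop, and the tab leans towards the robot. The middle tab at (330,175) hasn't moved. I'll back off, rise, and cross to the near side of the left wheel.

Call:
move_arm(motion=[{"tx": 0.02,"ty": 0,"tz": 0,"twist": 0},{"tx": 0.01,"ty": 0,"tz": 0,"twist": 0},{"tx": 0,"ty": 0,"tz": -0.03,"twist": 0},{"tx": 0,"ty": 0,"tz": -0.03,"twist": 0},{"tx": 0,"ty": 0,"tz": -0.03,"twist": 0},{"tx": 0,"ty": 0,"tz": 0,"twist": 0},{"tx": 0,"ty": 0,"tz": 0,"twist": 0},{"tx": -0.023,"ty": -0.046,"tz": 0,"twist": 0},{"tx": -0.023,"ty": -0.046,"tz": 0,"twist": 0},{"tx": -0.024,"ty": -0.046,"tz": 0,"twist": 0},{"tx": 0,"ty": 0,"tz": 0,"twist": 0},{"tx": 0,"ty": 0,"tz": 0,"twist": 0}])

```text
clock: 5.5
position: [0.4594, -0.0489, 0.228]
ee_rot: [3.137, 0.17, -0.002]
force: [1.3, -1.8, -0.5]
width: 0.008
gripper_force: 0.0
```

```bash
python3 -c "
from fit import *
rel([-.085,.07,.14])
import cv2
im=cv2.cvtColor(arm.get_image('scene'),cv2.COLOR_RGB2BGR)
cv2.imwrite('pics/s3.png',cv2.resize(im[110:310,20:300],None,fx=2.4,fy=2.4))"
```

```text
t 5.5 width 0.007995653086553192 F [ 1.3125 -1.7642 -0.5457] yaw 6.205039010114827
chest-frame TCP -0.08295290990936066 0.06604422505688802 0.2279767703613907
tool shift [-0.0019 -0.004   0.088 ]
```

View pics/s3.png

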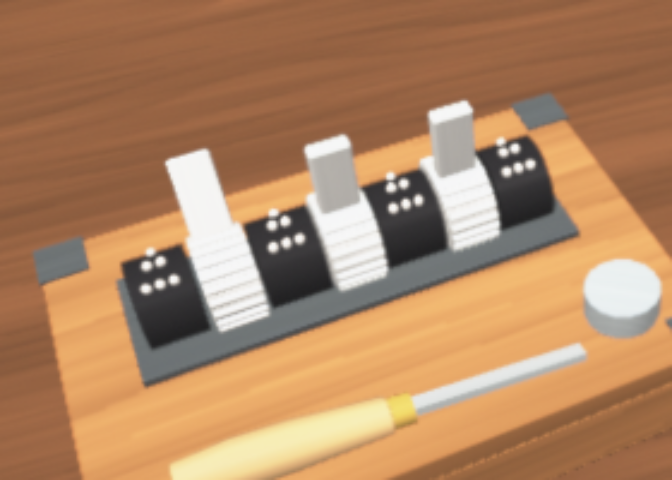

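The right tab now leans towards the robot, with its end edge at crop (167..210,160..150), and the middle one is unchanged. I'll check the angle against the model and descend for the left wheel.

```bash
python3 -c "
from fit import *
p=np.load('p.npy')
for d in (-20,-25,-30,-35):
    t=np.radians(d);o=[]
    for s in (5,-5):
        for y in (-.082,-.058):
            o.append([-.03+.072*np.sin(t)+s/1e3*np.cos(t),y,.09+.072*np.cos(t)-s/1e3*np.sin(t)])
    print(d,((proj('scene',world(p,np.array(o)))-[20,110])*2.4).round(0).tolist())"
```

```text
-20 [[167.0, 168.0], [212.0, 155.0], [165.0, 162.0], [209.0, 149.0]]
-25 [[166.0, 164.0], [210.0, 151.0], [165.0, 160.0], [208.0, 147.0]]
-30 [[165.0, 161.0], [209.0, 148.0], [164.0, 159.0], [207.0, 146.0]]
-35 [[165.0, 159.0], [208.0, 147.0], [164.0, 159.0], [207.0, 146.0]]
```

Call:
move_arm(motion=[{"tx": -0.002,"ty": -0.004,"tz": 0.03,"twist": 0},{"tx": 0,"ty": 0,"tz": 0.03,"twist": 0},{"tx": 0,"ty": 0,"tz": 0.028,"twist": 0},{"tx": 0,"ty": 0,"tz": 0,"twist": 0},{"tx": 0,"ty": 0,"tz": 0,"twist": 0},{"tx": 0.008,"ty": 0,"tz": 0,"twist": 0},{"tx": 0.008,"ty": 0,"tz": 0,"twist": 0},{"tx": 0.008,"ty": 0,"tz": 0,"twist": 0},{"tx": 0.008,"ty": 0,"tz": 0,"twist": 0},{"tx": 0,"ty": 0,"tz": 0,"twist": 0},{"tx": 0,"ty": 0,"tz": 0,"twist": 0}])

```text
clock: 6.65
position: [0.4897, -0.0424, 0.1407]
ee_rot: [-3.137, -0.167, 0.0]
force: [0.1, 0.1, -0.3]
width: 0.002
gripper_force: 0.0
```

```bash
python3 -c "
from fit import *
rel([-.0164,.07,.14])"
```

```text
t 6.65 width 0.0021199046166395174 F [ 0.1206  0.1336 -0.2656] yaw 6.081402440448778
chest-frame TCP -0.05206977059224602 0.06928459056754875 0.14067349371360988
tool shift [ 0.0357 -0.0007  0.0007]
```

Call:
move_arm(motion=[{"tx": 0.008,"ty": 0,"tz": 0,"twist": 0},{"tx": 0.008,"ty": 0,"tz": 0,"twist": 0},{"tx": 0.008,"ty": 0,"tz": 0,"twist": 0},{"tx": 0.008,"ty": 0,"tz": 0,"twist": 0},{"tx": 0.005,"ty": 0,"tz": 0,"twist": 0},{"tx": 0,"ty": 0,"tz": 0,"twist": 0},{"tx": 0,"ty": 0,"tz": 0,"twist": 0},{"tx": 0,"ty": 0,"tz": 0,"twist": 0}])

```text
clock: 7.45
position: [0.5266, -0.0386, 0.1408]
ee_rot: [3.137, 0.166, 0.001]
force: [0.9, -0.3, 0.7]
width: 0.003
gripper_force: 0.0
```

```bash
python3 -c "
from fit import *
rel([-.0164,.07,.14])"
```

```text
t 7.45 width 0.003003902488961056 F [ 0.8614 -0.319   0.7093] yaw 6.070979551205066
chest-frame TCP -0.015012295309488364 0.06921955479585817 0.1408411618449168
tool shift [-0.0014 -0.0008  0.0008]
```

Call:
move_arm(motion=[{"tx": -0.02,"ty": 0,"tz": 0,"twist": 0},{"tx": -0.03,"ty": 0,"tz": 0,"twist": 0},{"tx": 0,"ty": 0,"tz": -0.04,"twist": 0},{"tx": 0,"ty": 0,"tz": -0.04,"twist": 0},{"tx": -0.04,"ty": 0,"tz": -0.02,"twist": 0},{"tx": -0.04,"ty": 0,"tz": 0,"twist": 0},{"tx": -0.03,"ty": 0,"tz": 0,"twist": 0},{"tx": 0,"ty": 0,"tz": 0,"twist": 0},{"tx": 0,"ty": 0,"tz": 0,"twist": 0}])

```text
clock: 8.35
position: [0.3675, -0.0557, 0.2412]
ee_rot: [3.137, 0.166, 0.003]
force: [-0.9, 0.7, 1.3]
width: 0.006
gripper_force: 0.0
```

```bash
python3 -c "
from fit import *
import cv2
p=np.load('p.npy')
for c,(x,y,w,h) in dict(top=(280,170,220,130),scene=(30,120,240,140)).items():
    im=cv2.cvtColor(arm.get_image(c),cv2.COLOR_RGB2BGR)
    a=cv2.resize(im[y:y+h,x:x+w],(w*3,h*3),interpolation=2);b=a.copy()
    for t,Y in ((30,.07),(0,0),(-30,-.07)):
        t=np.radians(t);o=[[-.03+r*np.sin(t)+s*np.cos(t),Y+e,.09+r*np.cos(t)-s*np.sin(t)] for s in(.005,-.005) for r,e in((.03,-.012),(.072,-.012),(.072,.012),(.03,.012))]
        q=((proj(c,world(p,np.array(o)))-[x,y]+.5)*3).astype(int)
        cv2.polylines(b,[q[:4]],True,(0,0,255),1);cv2.polylines(b,[q[4:]],True,(0,200,0),1)
    globals()[c]=(a,b)
W=max(top[0].shape[1],scene[0].shape[1])
cv2.imwrite('pics/f.png',cv2.resize(np.vstack([cv2.copyMakeBorder(i,0,0,0,W-i.shape[1],0) for i in (top[1],scene[1])]),None,fx=.73,fy=.73,interpolation=3))
print(arm.observe()['position'])"
```

```text
[ 0.3685 -0.0554  0.241 ]
```

View pics/f.png

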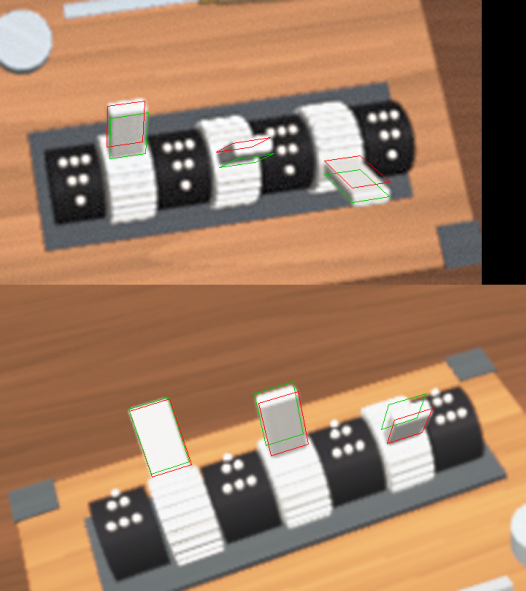

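The tab outlines drawn at +30°, 0° and -30° match the tabs in both pictures, and the gripper is clear.

```bash
python3 -c "
from cell import arm
print(arm.sign_off())"
```

```text
the job is handed in; nothing more can be done
None
```

I set the lock to 3-2-1 and handed the job in at about 8.5 s: in both cameras all three tabs matched outlines drawn at +30°, 0° and -30° to within a few degrees, with the gripper clear of the chest, but sign-off returned no verdict.

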